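Clip the divider frame square and hold its cross divider over the slot

ROBOT

A 6-joint arm with a two-finger parallel gripper is mounted at the origin on a cart in front of the work surface, level with it; the furniture and walls round the work are solid. World frame = base frame: x ahead of the robot, y to its left, z up, the work surface at z = 0. Lengths are in m, angles in rad, forces in N, time in s.
With the tool pointing down it reaches from about 0.25 to 0.8 m from the base axis. Payload 8.5 kg.
Tool frame: the origin (TCP) lies between the finger pads; the fingertips stand 17 mm ahead of it and the grasp point (between the pads) lies 2 mm behind it; z points along the fingers, y is the line along which they close (so a half turn about z gives the same grasp; the last joint's range is limited). The gripper opens to 85 mm and grips with 20 to 120 N. Pads are 22 mm wide; open, the fingers measure 114 mm over their backs; the gripper's body (76 mm by 85 mm) begins 54 mm behind the grasp point. The pads swing forward as they close: fully open they stand 13 mm farther back than shut.
Start: joints at [1.282, 0.238, -0.013, 1.319, 0, 1.571], TCP at [0.15, 0.503, 0.248] pointing down, gripper open.
Joint ranges: [-2.66, 2.66], [-1.03, 1.9], [-1.14, 1.46], [-1.82, 2.27], [-1.45, 1.34], [-3.14, 3.14]. Speed limits (rad/s): [2.22, 2.22, 2.79, 3.14, 3.14, 3.14].

INTERFACE

Orientations are given as a unit quaternion [x, y, z, w].
In Python, from station import * gives the robot as it stands. Calls block until the motion is done:
- reach(position, orientation): joint-space move of the TCP to a pose.
- servo_line(position, frame=None, velocity=0.15, f_stop=None): straight line of the TCP; frame=None keeps the orientation; velocity is the mean speed in m/s. With f_stop (N) it stops when the force on the tool has changed by that much, and returns True; else False.
- move_joints(angles): joint-space move.
- let_go() and clamp(f_grip=None): open the fingers fully, or close them until they stop; f_grip is the grip in N (None keeps the last).
- dwell(seconds).
- inverse_kinematics(position, orientation): joint angles nearest the present ones, or None.
- grab_frame(name): name is "scene" or "top" or "wrist"; returns a dict with "image" (420x560x3 uint8, red, green, blue), "fx", "fy", "cx", "cy" (pixels), "R" (3x3) and "t" (3): a world point X has camera coordinates R X + t. Camera axes: x right, y down, z forward; pixel columns grow to the right and rows downward; lengths in m; the calibration is good to about 2 mm. A picture is of the moment at which its call begins. There is no depth.
A pose or a line that the arm cannot do raises MotionError and nothing moves.
- finish_job(): hands the job in; it is judged then, once.
Readings, each from a call of its own:
- current_t(): time.
- current_joint_pos(): joint angles.
- current_dq(): joint speeds.
- current_joint_torque(): joint torques, N m.
- current_tcp_pos(): TCP position.
- current_ee_rot(): TCP orientation.
- current_ft_force(): force on the tool from outside, world axes, zero at the start.
- current_moment(): the same for the moment, N m.
- current_grip_width(): opening from 0.0 (shut) to 1.0 (fully open).
- current_finger_force(): force on a finger pad.
Only numpy, scipy, OpenCV 4.12 (cv2) and the standard library are available. Lean on these libraries where they do the work, as an engineer would, in place of code of your own. Each camera call takes 0.05 s, during which the arm holds its last target. There are 200 camera calls.

TASK

Squeeze the spring clip off its batten and let it close over the half-built divider frame and the plywood squaring block beside it, so that the clip pinches the two together, and let go of it. Then take the loose cross divider out of its rack, carry it over the saw's rip fence without knocking the fence or the frame, and hold it with its notch lined up over the frame's empty slot, square across the frame and upright, about a centimetre clear and touching nothing, so that I can run glue into the slot: finish while still holding it there. Leave the other things on the table where they are.

Things in the scene. Friction and masses are not known exactly. Their poses are not given: they have to be found in the camera images.
- glue_jig: Fixed white board, 310 x 180 x 12 mm, right of the rip fence, a plywood squaring block at its far end. Origin: table level, on the long divider's line, near the board's centre; x along the board (away from the robot), y left, z up. The block is an upright plate from y = 5 to 15, x = 62 to 150, top z = 76 mm; behind it (to y = 51) a foot to z = 30 and a brace (x = 140 to 150) to z = 63 mm.
- clip_place (a point): Where the clip shall sit: middle of the stack of frame (10 mm) and block plate (10 mm), 82 mm above the table, level with the frame's top edge. Axes as the jig's: x along the plate, y across it. 20 mm along x either way also does. The clip holds well with its origin 32 mm above this point, its y across the stack.
- frame: Loose half-built drawer divider of 10 mm thick, 70 mm high boards on edge, standing on the white board (top edge 82 mm above the table), 1 to 4 mm from the block's plate until clipped. The long divider runs 270 mm along x; a 150 mm cross divider is in at x = +45 mm; the empty slot is at x = -45 mm. Origin: centre of the long divider's underside; z up. About 0.26 kg.
- frame_slot (a point): Mouth of the frame's empty lap slot, in the middle of the slot at the height of the long divider's top edge; the slot is 12 mm wide and 36 mm deep. Axes as the frame's: x along the long divider, z up.
- cross_divider: Loose wooden board on edge, 150 mm long (x), 10 thick (y), 70 high, a notch 12 wide and 36 deep in the middle of its lower edge. Origin: middle of the notch's mouth (underside); z up. About 0.09 kg. Stands loosely in the rack's groove, 22 mm deep. Grip it across its thickness at the middle, 54 mm above the origin (solid from 36 to 70), and lift straight up. Either end may point either way.
- rack: Fixed dark wooden block, 120 x 70 mm, 32 mm high, with a groove 12 mm wide along its x whose floor is 10 mm above the table. Origin: centre of the underside.
- clamp_rail: Fixed upright batten 20 mm thick (its y) and 120 mm long (its x) on a plywood foot, top 85 mm above the table; the spring clip is parked on it. Origin: centre of the underside.
- spring_clip: Black and orange spring clip like a big clothes peg, 24 mm wide, jaws down, handles up. Origin: on the pivot, midway; x along the pivot, y the way jaws and handles open, z up. As parked, jaw tips are 60 mm below the origin, handle tops 64 mm above and 50 mm wide over the outsides; the origin is 117 mm above the table. About 0.11 kg. The frame is one half's: it tilts about x as the clip opens.
- clip_jaw (a joint): Jaw opening, rad: 0 when 20 mm apart (as parked), +0.36 fully open (38 mm), -0.33 shut. A spring shuts it, about 10 N at the pads on a 20 mm stack. Squeeze the handles 48 mm above the clip's origin, fingers closing along its y: 20 N opens it fully (then 27 mm wide over the handles); 50 N holds it safely for carrying.
- rip_fence: The table saw's rip fence, fixed, running away from the robot right across the table between the rack and the jig, from y = 65 to 135 mm, top 70 mm above the table. (Origin below the table; not useful.)
- tape_measure: Yellow tape measure, 40 x 82 x 72 mm, near right; bystander. Origin: centre of the underside.
- sanding_block: Cork-coloured sanding block, 64 x 113 x 32 mm, right edge; bystander. Origin: centre of the underside.
- offcut_6: Small pale wood off-cut lying flat, 40 x 130 x 18 mm, near left; bystander. Origin: centre of the underside.

How it is judged:
By the outcome, as a careful person would: the job done as asked, in the order asked, and still so for the second after the job is handed in, while the arm keeps its last pose, push and grip.
It also fails if it takes over 64 s, if anything falls off the work surface, if the arm or the gripper's body presses on something with over 40 N, if the wrist force passes 120 N, or if a joint passes its speed limit or range.

## Working session

There is one attempt and no reset: what is moved stays moved. The work goes in short steps, each a Python script; the robot and the scene stay as the last script left them, time stands still between calls to the robot, and variables do not carry over. Pictures are saved under pics/ and viewed, at most 10 in all, crops included, and the job is handed in when it is done.

```bash
mkdir -p pics; ls
python3 - <<'E'
from station import *
import cv2,pickle
d={}
for n in ["scene","top","wrist"]:
    f=grab_frame(n); d[n]=f
    cv2.imwrite(f"pics/{n}0.png",f["image"][:,:,::-1])
    print(n,f["fx"],f["fy"],f["cx"],f["cy"],f["R"].round(4).tolist(),f["t"])
pickle.dump(d,open("f0.pkl","wb"))
print(current_t(),current_ee_rot(),current_tcp_pos())
E
```

```text
pics
scene 433.20890021511525 433.20890021511525 273.9302479402843 206.61644463238937 [[0.6502, -0.7596, -0.0158], [-0.5663, -0.4706, -0.6766], [0.5065, 0.4489, -0.7362]] [-0.28870232  0.30156906  1.03861835]
top 495.1293420084346 495.1293420084346 265.9598274857703 206.24847506068548 [[-0.2791, -0.9603, 0.0028], [-0.9036, 0.2616, -0.3392], [0.325, -0.0972, -0.9407]] [0.17603053 0.463222   1.18857167]
wrist 302.3646662265013 302.3646662265013 285.79370628895117 209.97300465060457 [[0.2856, 0.9584, -0.0016], [0.914, -0.2718, 0.3013], [0.2883, -0.0875, -0.9535]] [-0.52368951 -0.0385532   0.38157825]
0.15 [ 1.43925825e-01  9.89588322e-01 -5.50704437e-04 -7.89030677e-05] [0.14944765 0.50297727 0.2478238 ]
```

View pics/scene0.png

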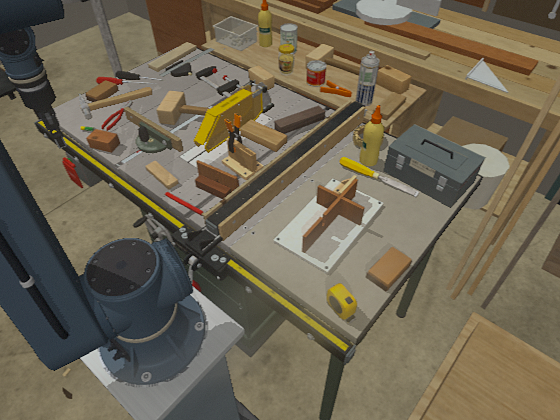

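View pics/top0.png

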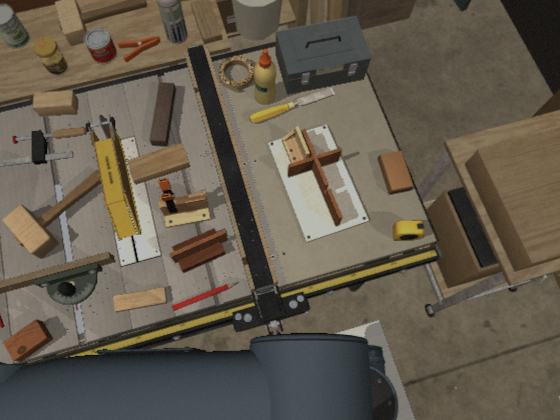

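The scene view shows the fence running across the table, with the jig and frame at about (335,215), the clip at (235,130) and the rack at (215,180). In the top view the clip is at (168,190), the rack at (200,250), and the frame spans (310,140)–(338,220). Next I'll get rough positions, then closer wrist views.

```bash
cat > h.py <<'E'
import numpy as np,cv2,pickle
from scipy.spatial.transform import Rotation as Rn
def ray(f,p):
    c=-f["R"].T@f["t"]; d=f["R"].T@np.array([(p[0]-f["cx"])/f["fx"],(p[1]-f["cy"])/f["fy"],1]); return c,d/np.linalg.norm(d)
def plane(f,p,z):
    c,d=ray(f,p); return c+d*(z-c[2])/d[2]
def tri(obs):
    A=np.zeros((3,3));b=np.zeros(3)
    for f,p in obs:
        c,d=ray(f,p);M=np.eye(3)-np.outer(d,d);A+=M;b+=M@c
    X=np.linalg.solve(A,b); r=[np.linalg.norm(np.cross(ray(f,p)[1],X-ray(f,p)[0]))*1e3 for f,p in obs]
    return X,r
def proj(f,X):
    q=f["R"]@np.asarray(X)+f["t"]; return np.array([f["fx"]*q[0]/q[2]+f["cx"],f["fy"]*q[1]/q[2]+f["cy"]])
def down(a): # tool down, tool y axis (closing line) at world angle a
    y=np.array([np.cos(a),np.sin(a),0]);z=np.array([0,0,-1.]);x=np.cross(y,z)
    return Rn.from_matrix(np.c_[x,y,z]).as_quat()
E
python3 - <<'E'
from h import *
d=pickle.load(open("f0.pkl","rb"));f=d["top"]
for n,p,z in [("clip",(167,183),.15),("rackL",(175,258),.08),("rackR",(228,234),.08),("frnear",(338,220),.082),("frfar",(303,130),.082),("crossL",(290,170),.082),("crossR",(340,152),.082),("fence",(207,100),.07),("fence2",(260,290),.07),("tape",(408,230),.07),("offcut",(139,299),.018),("rail",(185,205),.085)]:
    print(n,plane(f,p,z).round(3))
w=d["wrist"];q=np.array([.1439,.9896,-.00055,-.00008]);R=Rn.from_quat(q).as_matrix()
c=-w["R"].T@w["t"]; print("cam in tool",R.T@(c-np.array([.1494,.503,.2478])), (R.T@w["R"].T).round(3))
E
```

```text
clip [0.596 0.264 0.15 ]
rackL [0.426 0.294 0.08 ]
rackR [0.449 0.152 0.08 ]
frnear [ 0.407 -0.125  0.082]
frfar [ 0.677 -0.118  0.082]
crossL [ 0.573 -0.049  0.082]
crossR [ 0.586 -0.192  0.082]
fence [0.847 0.109 0.07 ]
fence2 [0.293 0.113 0.07 ]
tape [ 0.335 -0.29   0.07 ]
offcut [0.366 0.411 0.018]
rail [0.553 0.238 0.085]
cam in tool [ 0.07773656 -0.00049898 -0.12681346] [[-0.001 -0.954 -0.301]
 [ 1.    -0.001 -0.001]
 [ 0.001 -0.301  0.954]]
```

Run:
```python
from station import *
from h import *
d={}
for n,p in [("A1",(.40,.24,.28)),("A2",(.54,.18,.28)),("B2",(.58,-.10,.24)),("B1",(.45,-.16,.24))]:
    reach(list(p),down(np.pi/2).tolist()); d[n]=grab_frame("wrist")
    cv2.imwrite(f"pics/{n}.png",d[n]["image"][:,:,::-1]); print(n,current_t(),current_tcp_pos().round(4) if hasattr(current_tcp_pos(),'round') else current_tcp_pos(),current_joint_pos())
pickle.dump(d,open("f1.pkl","wb"))
g=lambda n:d[n]["image"][:,:,::-1]
cv2.imwrite("pics/mA.png",cv2.resize(np.vstack([g("A1"),g("A2")]),None,fx=.7,fy=.7,interpolation=cv2.INTER_AREA))
cv2.imwrite("pics/mB.png",cv2.resize(np.vstack([g("B1"),g("B2")]),None,fx=.7,fy=.7,interpolation=cv2.INTER_AREA))
```

```text
A1 1.5667 [0.3997 0.2407 0.2799] [ 5.41942197e-01  1.28510261e-01 -7.17012190e-02  1.37070977e+00
  2.18547129e-04  5.41155911e-01]
A2 2.275 [0.5395 0.1806 0.2797] [3.22833746e-01 3.08217049e-01 1.63946985e-01 1.42740738e+00
 2.62259931e-04 3.22173907e-01]
B2 3.425 [ 0.5802 -0.0985  0.2405] [-1.68303089e-01  3.50176379e-01  1.26034098e-01  1.34598500e+00
  3.66244432e-04 -1.70066265e-01]
B1 4.1 [ 0.4508 -0.1595  0.2405] [-3.40198567e-01  1.59915587e-01 -1.34737248e-01  1.27472852e+00
  2.01182243e-04 -3.41163681e-01]
```

View pics/mA.png

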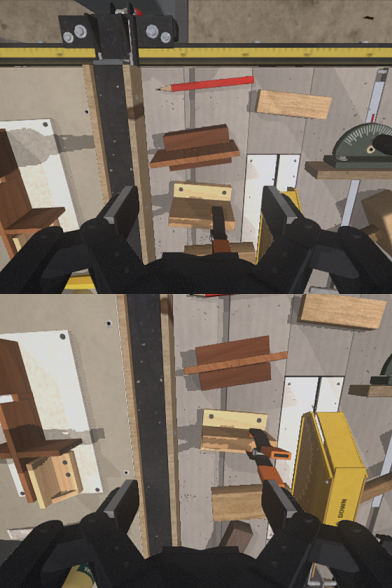

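View pics/mB.png

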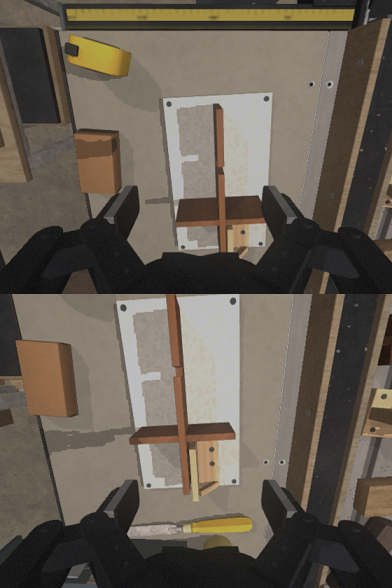

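The A views show the divider lying along image x in the rack (A1 ~(195,152), A2 ~(235,362)) and the clip on the batten (A1 ~(219,220), A2 ~(265,450)). The B views show the long divider running vertically, with its slot at B1 ~(221,168) and B2 ~(180,370). The squaring block is near the far end. I'll zoom in next.

Run:
```python
from h import *
d=pickle.load(open("f1.pkl","rb"))
def crop(n,x,y,w,h,s):
    im=cv2.resize(d[n]["image"][y:y+h,x:x+w,::-1],None,fx=s,fy=s,interpolation=cv2.INTER_CUBIC)
    for k in range(-(-x//20)*20,x+w,20): cv2.line(im,(int((k-x+.5)*s),0),(int((k-x+.5)*s),6 if k%100 else 14),(255,255,0),1)
    for k in range(-(-y//20)*20,y+h,20): cv2.line(im,(0,int((k-y+.5)*s)),(6 if k%100 else 14,int((k-y+.5)*s)),(255,255,0),1)
    return im
cv2.imwrite("pics/cA.png",np.hstack([crop("A1",205,165,150,210,2.4),crop("A2",250,60,180,210,2.4)]))
cv2.imwrite("pics/cB.png",np.hstack([crop("B1",230,130,200,240,2.4),crop("B2",215,70,130,240,2.4)]))
```

```text
(no output)
```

View pics/cA.png

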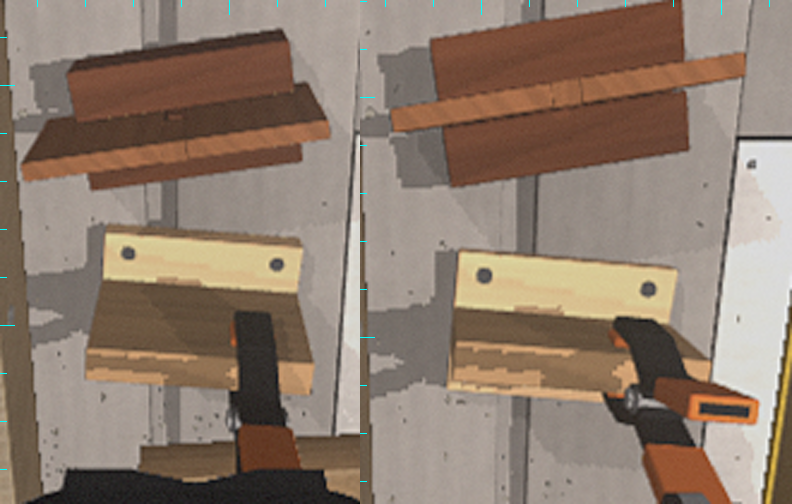

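View pics/cB.png

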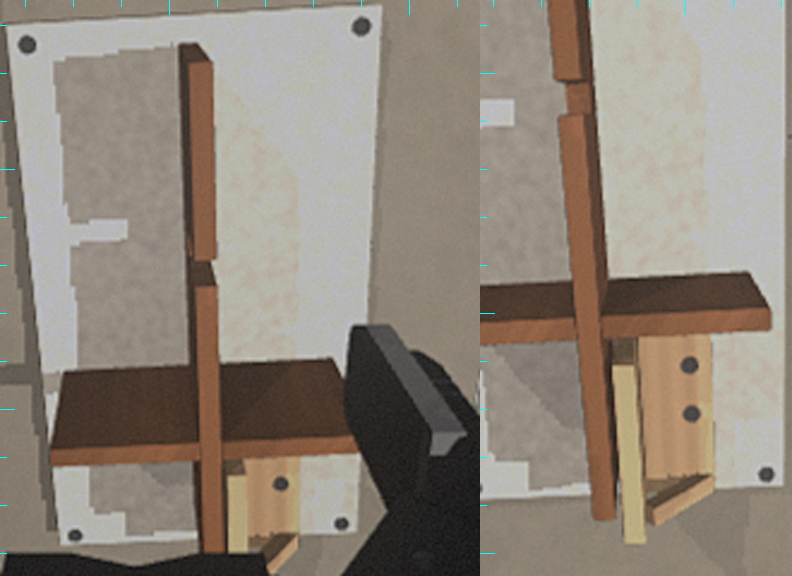

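The A crops give the divider's top-face ends at A1 crop (22,166)/(329,123) and A2 crop (390,108)/(744,53). The B crops give the slot between v=258–287 (B1) and 80–117 (B2), plus the plate top and the long divider's ends. The clip needs views from overhead.

Run:
```python
from station import *
from h import *
d=pickle.load(open("f1.pkl","rb"))
P=lambda n,u,v:(d[n],{"A1":(205+u/2.4-.5,165+v/2.4-.5),"A2":(250+(u-360)/2.4-.5,60+v/2.4-.5),"B1":(230+u/2.4-.5,130+v/2.4-.5),"B2":(215+(u-480)/2.4-.5,70+v/2.4-.5)}[n])
T=lambda nm,*o:print(nm,*[(x.round(4) if i==0 else np.round(x,1)) for i,x in enumerate(tri([P(*q) for q in o]))])
T("div L robotside",("A1",22,166),("A2",390,108))
T("div R robotside",("A1",329,123),("A2",743,53))
T("div L far",("A1",22,180),("A2",395,131))
T("div R far",("A1",329,137),("A2",745,77))
T("div mid robotside",("A1",186,145),("A2",553,83))
T("slot near L",("B1",193,258),("B2",555,78)); T("slot near R",("B1",215,258),("B2",588,80))
T("slot far L",("B1",195,287),("B2",558,117)); T("slot far R",("B1",216,286),("B2",588,115))
T("frame/cross jct R",("B1",219,436),("B2",603,318))
T("plate near L",("B1",228,474),("B2",612,366)); T("plate near R",("B1",245,474),("B2",634,364))
for nm,p in [("slot near L",("B2",555,78)),("slot near R",("B2",588,80)),("far L",("B2",558,117)),("far R",("B2",588,115)),("end L",("B2",592,520)),("end R",("B2",614,518)),("B1 near end R",("B1",213,62))]:
    print(nm,plane(*P(*p),.082).round(4))
for nm,p in [("plate nearL",("B2",612,366)),("R",("B2",634,364)),("farL",("B2",625,543)),("farR",("B2",645,541))]: print(nm,plane(*P(*p),.076).round(4))
e={}
for n,p in [("C1",(.66,.20,.31)),("C2",(.64,.32,.31))]:
    reach(list(p),down(np.pi/2).tolist()); e[n]=grab_frame("wrist"); print(current_t())
pickle.dump(e,open("f2.pkl","wb"))
ims=[]
for n in e:
    c=proj(e[n],[.59,.255,.15]).astype(int);x,y=max(c[0]-80,0),max(c[1]-105,0);print(n,x,y)
    ims.append(cv2.resize(e[n]["image"][y:y+210,x:x+160,::-1],None,fx=2.4,fy=2.4,interpolation=cv2.INTER_CUBIC))
cv2.imwrite("pics/cC.png",np.hstack(ims))
```

```text
div L robotside [0.4525 0.1565 0.0828] [0.6 0.6]
div R robotside [0.4311 0.3028 0.0819] [0.6 0.6]
div L far [0.4612 0.1568 0.0809] [0.9 0.9]
div R far [0.4398 0.3049 0.0788] [0.5 0.5]
div mid robotside [0.4436 0.2306 0.0732] [5.4 5.4]
slot near L [ 0.4918 -0.1351  0.0813] [0.3 0.3]
slot near R [ 0.4929 -0.1242  0.0776] [1.4 1.4]
slot far L [ 0.5055 -0.1342  0.0812] [0.1 0.1]
slot far R [ 0.5053 -0.124   0.0797] [1. 1.]
frame/cross jct R [ 0.5871 -0.1197  0.0727] [0.3 0.3]
plate near L [ 0.6075 -0.1155  0.0747] [0.4 0.4]
plate near R [ 0.6069 -0.1067  0.075 ] [0.4 0.4]
slot near L [ 0.4917 -0.1347  0.082 ]
slot near R [ 0.4924 -0.1225  0.082 ]
far L [ 0.5056 -0.1342  0.082 ]
far R [ 0.5048 -0.1229  0.082 ]
end L [ 0.6784 -0.1256  0.082 ]
end R [ 0.6774 -0.1157  0.082 ]
B1 near end R [ 0.4091 -0.1296  0.082 ]
plate nearL [ 0.6072 -0.1158  0.076 ]
R [ 0.6063 -0.1064  0.076 ]
farL [ 0.6942 -0.1112  0.076 ]
farR [ 0.6931 -0.1019  0.076 ]
5.7083
6.3167
C1 267 18
C2 136 41
```

View pics/cC.png

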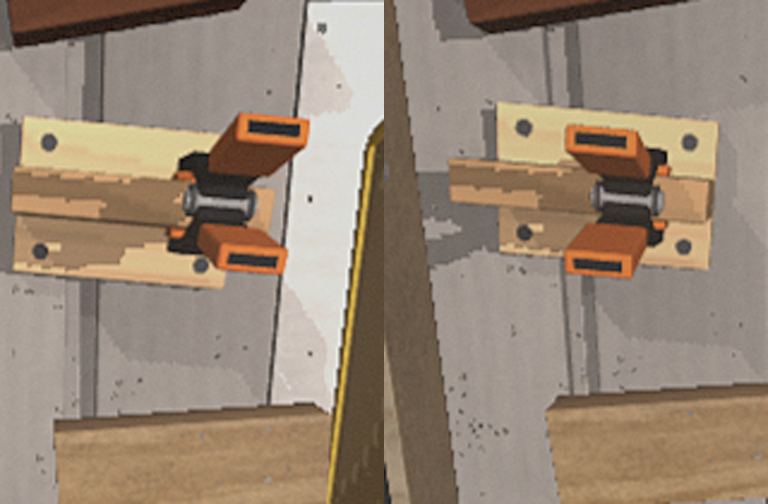

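C1/C2 show the clip clearly. The handle-top slots are at C1 (273,129)/(253,261) and C2 (602,140)/(601,265), and the pivot is at C1 (220,202), C2 (628,199). Triangulating.

Run:
```python
from station import *
from h import *
e=pickle.load(open("f2.pkl","rb"))
P=lambda n,u,v:(e[n],(267+u/2.4-.5,18+v/2.4-.5) if n=="C1" else (136+(u-384)/2.4-.5,41+v/2.4-.5))
T=lambda nm,a,b:print(nm,*[np.round(x,4) for x in tri([P("C1",*a),P("C2",*b)])])
T("near slot",(273,129),(602,140));T("far slot",(253,261),(601,265));T("pivot",(220,202),(628,199))
T("near outer L",(241,114),(566,125));T("near outer R",(309,118),(638,126))
T("far outer L",(216,269),(566,274));T("far outer R",(283,273),(630,277))
T("pinL",(188,200),(596,197));T("pinR",(253,205),(660,201))
T("rail near R",(276,0),(0,0)) if 0 else None
for nm,p in [("railL1",(13,168)),("railL2",(13,210))]: print(nm,plane(*P("C1",*p),.085).round(4))
for nm,p in [("L1",(450,159)),("L2",(450,199)),("R1",(711,180)),("R2",(711,218))]: print(nm,plane(*P("C2",*p),.085).round(4))
```

```text
near slot [0.5501 0.2723 0.1797] [0.0573 0.0573]
far slot [0.5913 0.2694 0.1792] [0.1403 0.1403]
pivot [0.5704 0.2705 0.1185] [0.2314 0.2314]
near outer L [0.5457 0.2611 0.1815] [0.2343 0.2343]
near outer R [0.5461 0.2842 0.1776] [0.5414 0.5414]
far outer L [0.5942 0.2569 0.1794] [0.1031 0.1031]
far outer R [0.5953 0.2796 0.1807] [0.1077 0.1077]
pinL [0.5696 0.2571 0.119 ] [0.2104 0.2104]
pinR [0.5714 0.284  0.119 ] [0.0226 0.0226]
railL1 [0.5543 0.1836 0.085 ]
railL2 [0.5722 0.1833 0.085 ]
L1 [0.5538 0.1845 0.085 ]
L2 [0.5715 0.1823 0.085 ]
R1 [0.5631 0.3041 0.085 ]
R2 [0.5801 0.3039 0.085 ]
```

Run:
```python
from station import *
from h import *
q=down(np.pi-.07).tolist(); x,y=.5705,.2705
reach([x,y,.25],q)
print("hit",servo_line([x,y,.163],velocity=.1,f_stop=8),current_tcp_pos(),current_joint_pos(),current_t())
clamp(50)
print(current_grip_width(),current_finger_force(),current_ft_force())
servo_line([x,y,.25],velocity=.12)
print(current_grip_width(),current_ft_force(),current_t())
f=grab_frame("scene");t=grab_frame("wrist");pickle.dump((f,t),open("f3.pkl","wb"))
c=proj(f,[x,y,.2]).astype(int)
cv2.imwrite("pics/lift.png",np.hstack([cv2.resize(f["image"][c[1]-70:c[1]+70,c[0]-60:c[0]+60,::-1],(360,420)),cv2.resize(t["image"][:,80:480,::-1],(400,420))]))
```

```text
hit False [0.57084142 0.27068988 0.16366873] [ 4.42797648e-01  4.55703089e-01  9.40022090e-02  1.20804837e+00
 -1.46042402e-05 -1.05799459e+00] 8.6917
0.2930807807943592 54.23799276351929 [-0.72066577 -0.56799375 -1.51380116]
0.2943497812528379 [-0.08343069 -0.2214833  -0.89932491] 10.1417
```

View pics/lift.png

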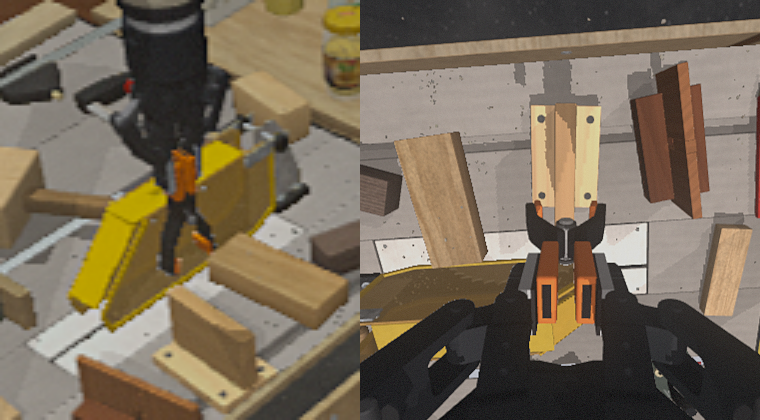

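The clip is lifted clear of the batten, open, upright and centred between the fingers. Placing it now.

Run:
```python
from station import *
from h import *
q=down(np.pi/2+.05).tolist(); x,y=.643,-.115
reach([.60,.10,.265],down(3*np.pi/4).tolist())
reach([x,y,.25],q)
print(current_tcp_pos(),current_joint_pos(),current_t())
hit=servo_line([x,y,.160],velocity=.1,f_stop=8)
print("hit",hit,current_tcp_pos(),current_ft_force(),current_grip_width())
if not hit:
    let_go(); dwell(.3)
    print(current_ft_force(),current_t())
    servo_line([x,y,.27],velocity=.15)
    e={}
    for n,p in [("D1",(.60,-.10,.27)),("D2",(.48,-.16,.25))]:
        reach(list(p),down(np.pi/2).tolist()); e[n]=grab_frame("wrist")
    e["S"]=grab_frame("scene");pickle.dump(e,open("f4.pkl","wb"));print(current_t())
    ims=[]
    for n,(u,v) in [("D1",(200,90)),("D2",(200,90))]:
        ims.append(cv2.resize(e[n]["image"][v:v+250,u:u+166,::-1],None,fx=2.4,fy=2.4,interpolation=cv2.INTER_CUBIC))
    cv2.imwrite("pics/cD.png",np.hstack(ims))
```

```text
[ 0.64310266 -0.11339694  0.24992683] [-1.74798369e-01  4.65958265e-01  3.32477611e-01  1.43765736e+00
  5.96147279e-04 -2.28163772e-01] 11.85
hit False [ 0.64337999 -0.11497578  0.16070137] [-0.17990853  0.98881983 -1.1991779 ] 0.2940452208087635
[-0.50824289  0.34663857  0.784224  ] 13.8167
15.75
```

View pics/cD.png

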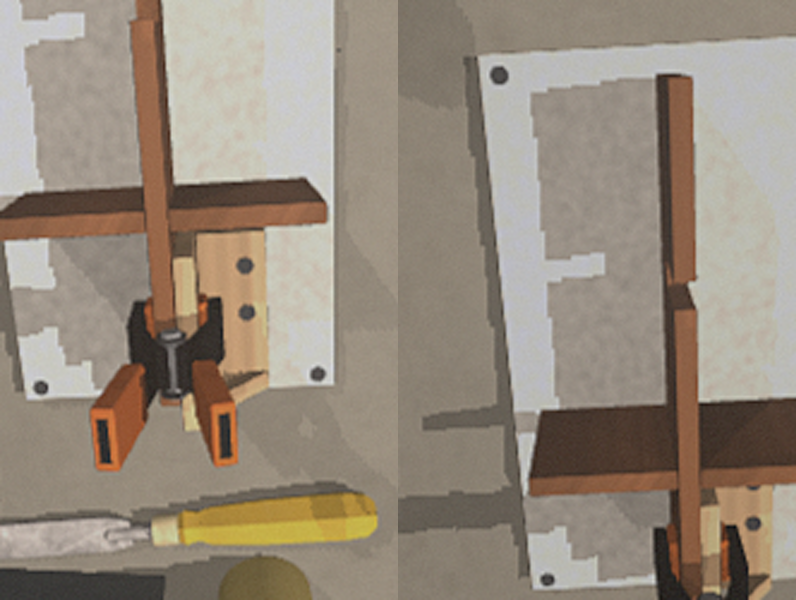

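D1/D2 show the clip astride the frame and block plate (D1 pivot ~(172,362)), with both jaws outside the stack and the frame drawn up to the plate. I'll re-measure the slot with brightness profiles at the top-edge height, checked across two views.

Run:
```python
from h import *
e=pickle.load(open("f4.pkl","rb"))
P=lambda n,u,v:(e[n],(200+(u if n=="D1" else u-398)/2.4-.5,90+v/2.4-.5))
print("far L",tri([P("D1",131,20),P("D2",671,306)]),"far R",tri([P("D1",155,18),P("D2",697,305)]))
def samp(n,X):
    p=np.float32([proj(e[n],x) for x in X]); return cv2.remap(cv2.GaussianBlur(e[n]["image"],(3,3),0.6),p[None,:,0].copy(),p[None,:,1].copy(),cv2.INTER_LINEAR)[0].astype(int)
f=e["D2"]
for nm,p in [("near end L",(660,75)),("near end R",(692,77)),("s1L",(667,279)),("s1R",(695,281)),("s2L",(671,306)),("s2R",(697,305)),("jctR",(699,468))]: print(nm,plane(*P("D2",*p),.082).round(4))
for nm,p in [("s2L",(131,20)),("s2R",(155,18)),("jctR",(171,207)),("jctL",(146,210)),("nr clip L",(150,297)),("R",(172,297)),("plL",(173,262)),("plR",(196,262))]: print("D1",nm,plane(*P("D1",*p),.082 if nm[0]!="p" else .076).round(4))
for x in (.44,.475,.53,.56):
    Y=np.arange(-.145,-.11,.001); s=samp("D2",[[x,y,.082] for y in Y]); print(x,"y from -.145:",*(s[:,0]-s[:,2]))
for dy in (-.003,0,.003):
    X=np.arange(.48,.52,.001); s=samp("D2",[[x,-.127+dy,.082] for x in X]); print(dy,"x from .48:",*s[:,0])
    s=samp("D1",[[x,-.127+dy,.082] for x in X]); print("   D1",*s[:,0])
```

```text
far L (array([ 0.50497812, -0.13181144,  0.07669694]), [np.float64(0.5159454100845312), np.float64(0.5159454100844604)]) far R (array([ 0.50407743, -0.12123276,  0.07879322]), [np.float64(0.032557871841472415), np.float64(0.032557871841440655)])
near end L [ 0.4083 -0.1395  0.082 ]
near end R [ 0.409 -0.127  0.082]
s1L [ 0.4913 -0.1348  0.082 ]
s1R [ 0.4922 -0.1229  0.082 ]
s2L [ 0.5034 -0.1328  0.082 ]
s2R [ 0.503  -0.1216  0.082 ]
jctR [ 0.5825 -0.1178  0.082 ]
D1 s2L [ 0.505  -0.1308  0.082 ]
D1 s2R [ 0.5043 -0.121   0.082 ]
D1 jctR [ 0.582  -0.1157  0.082 ]
D1 jctL [ 0.5834 -0.1267  0.082 ]
D1 nr clip L [ 0.6235 -0.126   0.082 ]
D1 R [ 0.6235 -0.1159  0.082 ]
D1 plL [ 0.6087 -0.1155  0.076 ]
D1 plR [ 0.6087 -0.105   0.076 ]
0.44 y from -.145: 18 18 18 18 18 19 19 19 17 15 30 52 64 65 64 65 67 67 70 63 28 11 10 10 12 14 19 21 19 18 17 14 11 9 10
0.475 y from -.145: 19 19 19 19 19 20 19 20 20 20 18 17 35 57 66 68 68 67 67 67 68 63 33 13 8 9 10 13 15 15 15 14 15 15 15
0.53 y from -.145: 19 19 19 18 19 19 19 19 19 19 18 19 20 21 23 39 65 72 71 70 70 72 72 73 63 38 22 21 22 20 19 17 1
[... 451 characters left out ...]
4 142 142 144 146 145
0 x from .48: 139 138 138 139 139 139 139 138 138 139 139 139 134 118 97 82 77 76 75 79 82 82 80 78 84 104 129 144 144 142 143 142 142 142 140 140 139 140 140 140 141
   D1 148 148 148 149 149 149 149 148 148 150 150 147 122 80 62 73 95 123 142 147 146 143 140 139 132 137 152 156 154 154 155 154 153 152 151 151 151 152 151 150 150
0.003 x from .48: 140 139 140 141 140 140 140 138 137 137 135 135 148 172 189 189 182 173 160 140 121 104 88 80 88 112 139 150 151 150 149 150 150 146 143 140 140 140 141 142 140
   D1 146 146 147 147 146 146 146 148 148 149 150 146 117 77 64 90 124 135 135 136 137 140 140 138 138 148 163 164 163 165 163 163 160 156 154 151 151 152 152 153 152
```

Run:
```python
from station import *
from h import *
q=down(np.pi+.1445).tolist(); x,y=.4461,.2303
reach([.46,.05,.25],down(np.pi*.8).tolist())
reach([x,y,.20],q)
hit=servo_line([x,y,.062],velocity=.12,f_stop=8)
print("hit",hit,current_tcp_pos(),current_t())
clamp(45); print(current_grip_width(),current_finger_force(),current_ft_force())
servo_line([x,y,.21],velocity=.12); print(current_grip_width(),current_ft_force(),current_t())
q2=down(np.pi+.054).tolist()
reach([.47,.09,.215],q); reach([.499,-.1268,.215],q2)
e={"w":grab_frame("wrist")}
servo_line([.499,-.1268,.144],velocity=.08)
dwell(.3); print(current_tcp_pos(),current_ee_rot(),current_ft_force(),current_grip_width(),current_t())
for n in("wrist","scene","top"): e[n]=grab_frame(n)
pickle.dump(e,open("f5.pkl","wb"))
w=e["wrist"]["image"][:,:,::-1]; s=e["scene"]["image"]; 
sc=cv2.resize(s[150:270,270:410,::-1],(400,343),interpolation=cv2.INTER_CUBIC)
t=cv2.resize(e["top"]["image"][105:245,255:385,::-1],(390,420),interpolation=cv2.INTER_CUBIC)
W=cv2.resize(w,(400,300)); W2=cv2.resize(e["w"]["image"][:,:,::-1],(400,300))
top=np.hstack([W,W2]); bot=np.hstack([cv2.resize(sc,(400,300)),cv2.resize(t,(400,300))])
cv2.imwrite("pics/fin.png",np.vstack([top,bot]))
```

```text
hit False [0.44655262 0.23044656 0.06261493] 18.675
0.11185346889773037 47.42350548505783 [ 1.74178172  0.57122416 -0.20118893]
0.11168731313333931 [-0.53110136 -0.69270928 -1.95869221] 20.7333
[ 0.49915431 -0.12684692  0.14427658] [ 7.25932946e-01 -6.87765429e-01  2.36532051e-04 -1.24532958e-04] [-0.60682824 -0.64447608 -0.42657677] 0.11252007725015298 23.6167
```

View pics/fin.png

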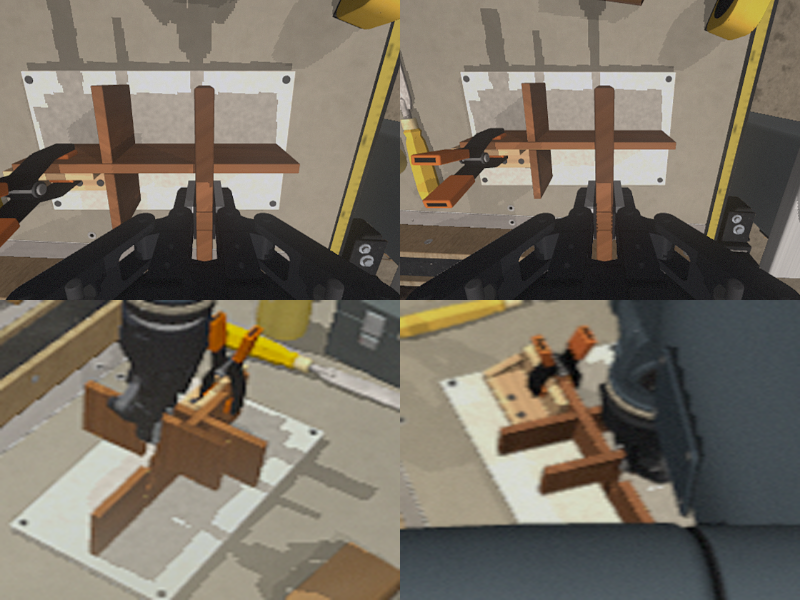

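The final views show the clip on the frame and block, and the divider held upright across the long divider over the slot. Its ends in the wrist view are at ~(204,87) and (205,260). I'll check its lengthwise centring and height numerically.

Run:
```python
from h import *
e=pickle.load(open("f5.pkl","rb"))
for n,zt in (("wrist",.162),("w",.233)):
    f=e[n]; im=f["image"].astype(int)
    a=.054; ux=np.array([-np.sin(a),np.cos(a),0]); vx=np.array([np.cos(a),np.sin(a),0]); c=np.array([.4991,-.1268,zt])
    s=lambda X:[int(im[int(round(p[1])),int(round(p[0])),0]-im[int(round(p[1])),int(round(p[0])),2]) for p in [proj(f,x) for x in X]]
    print(n,"-end from -85",s([c+ux*k*1e-3 for k in range(-85,-64)])); print("+end from 64",s([c+ux*k*1e-3 for k in range(64,90)]))
    print("thick at -50",s([c-ux*.05+vx*k*1e-3 for k in range(-10,11)]),"at -70",s([c-ux*.070+vx*k*1e-3 for k in range(-10,11)]), "mm/px",(zt and 1/np.linalg.norm(proj(f,c+ux*.001)-proj(f,c))))
# height of the -y end top corners from the two heights is fixed by TCP; scene/wrist check
w,s_=e["wrist"],e["scene"]
print("scene px of expected -end top / notch",proj(s_,c*[1,1,0]+[0,0,.162]-ux*.075),proj(s_,c*[1,1,0]+[0,0,.092]-ux*.075))
im=s_["image"].astype(int);p=c*[1,1,0]-ux*.070
print("scene vertical profile z .06-.175",[(round(z,3),int(im[tuple(np.round(proj(s_,p+[0,0,z])).astype(int)[::-1])][0]-im[tuple(np.round(proj(s_,p+[0,0,z])).astype(int)[::-1])][2])) for z in np.arange(.075,.18,.004)])
```

```text
wrist -end from -85 [19, 20, 17, 26, 27, 28, 27, 5, -6, 27, 41, 50, 46, 46, 45, 47, 48, 48, 48, 46, 49]Traceback (most recent call last):
  File "<stdin>", line 7, in <module>
  File "<stdin>", line 6, in <lambda>
IndexError: index 420 is out of bounds for axis 0 with size 420
```

Run:
```python
from h import *
e=pickle.load(open("f5.pkl","rb"))
a=.054; ux=np.array([-np.sin(a),np.cos(a),0]); vx=np.array([np.cos(a),np.sin(a),0])
def s(f,X):
    r=[]
    for x in X:
        p=np.round(proj(f,x)).astype(int); q=f["image"][p[1],p[0]].astype(int); r.append(int(q[0]-q[2]))
    return r
for n,zt in (("wrist",.162),("w",.233)):
    f=e[n]; c=np.array([.4991,-.1268,zt])
    print(n,"-end from -85",s(f,[c+ux*k*1e-3 for k in range(-85,-64)]))
    for k0 in(-.03,-.05,-.068): print("thick",k0,s(f,[c+ux*k0+vx*k*1e-3 for k in range(-10,11)]))
f=e["scene"];p=np.array([.4991,-.1268,0])-vx*.005-ux*.066
z=np.arange(.075,.18,.003);print("scene z",*zip(z.round(3).tolist(),s(f,[p+[0,0,k] for k in z])))
# frame line below in final wrist view, right side of the slot and left
f=e["wrist"]
for x in(.43,.46,.54,.56): print(x,"frame y from -.142",s(f,[[x,-.142+k*1e-3,.082] for k in range(32)]))
```

```text
wrist -end from -85 [19, 20, 17, 26, 27, 28, 27, 5, -6, 27, 41, 50, 46, 46, 45, 47, 48, 48, 48, 46, 49]
thick -0.03 [44, 46, 46, 45, 45, 47, 52, 52, 50, 52, 52, 56, 53, 55, 43, 23, 48, 45, 42, 42, 43]
thick -0.05 [22, 23, 25, 20, 22, 52, 53, 52, 54, 51, 54, 53, 51, 50, 46, 22, 21, 22, 22, 20, 24]
thick -0.068 [21, 22, 21, 20, 19, 46, 47, 45, 44, 46, 48, 47, 47, 46, 40, 24, 20, 18, 23, 22, 19]
w -end from -85 [26, 26, 20, 18, 26, -6, -6, -7, -2, -2, -4, 28, 48, 46, 49, 48, 48, 45, 45, 46, 48]
thick -0.03 [-1, 3, 3, -2, -1, 46, 47, 47, 48, 48, 52, 49, 52, 51, 45, 5, 7, 7, 6, -4, 1]
thick -0.05 [28, 32, 30, 29, 31, 49, 53, 51, 50, 49, 48, 50, 48, 50, 44, 34, 33, 32, 30, 32, 30]
thick -0.068 [20, 23, 22, 22, 19, 41, 46, 48, 48, 47, 45, 47, 46, 45, 40, 20, 20, 23, 22, 23, 22]
scene z (0.075, 16) (0.078, 15) (0.081, 15) (0.084, 15) (0.087, 15) (0.09, 15) (0.093, 31) (0.096, 41) (0.099, 44) (0.102, 44) (0.105, 41) (0.108, 42) (0.111, 44) (0.114, 44) (0.117, 44) (0.12, 44) (0.123, 42) (0.126, 48) (0.129, 48) (0.132, 45) (0.135, 48) (0.138, 46) (0.141, 46) (0.144, 50) (0.147, 49) (0.15, 51) (0.153, 46) (0.156, 46) (0.159, 52) (0.162, 58) (0.165, 69) (0.168, 64) (0.171, 64) (0.174, 61) (0.177, 57)
0.43 frame y from -.142 [29, 27, 25, 24, 27, 27, 27, 45, 70, 74, 74, 76, 77, 76, 75, 77, 84, 32, -1, -1, -2, 1, 1, 0, -3, -1, 3, 6, 6, 7, 7, 8]
0.46 frame y from -.142 [28, 30, 29, 30, 29, 26, 29, 28, 23, 46, 79, 75, 76, 78, 79, 81, 80, 79, 35, 3, -3, 0, -2, 1, 2, 3, 3, 0, 1, 3, 4, 6]
0.54 frame y from -.142 [33, 30, 29, 27, 24, 29, 32, 29, 25, 26, 23, 28, 24, 43, 70, 74, 74, 75, 75, 74, 72, 73, 77, 17, 13, 16, 18, 18, 15, 14, 14, 17]
0.56 frame y from -.142 [31, 31, 32, 29, 31, 29, 28, 31, 31, 28, 31, 25, 27, 27, 44, 70, 75, 76, 75, 76, 75, 74, 76, 79, 22, 18, 17, 19, 21, 20, 20, 22]
```

```bash
python3 -c "
from station import *
print(current_t(),finish_job())"
```

```text
the job is handed in; nothing more can be done
23.7667 None
```

I handed the job in at about 24 s of the 64 s allowed. The clip pinches the frame to the squaring block, and the divider is held square over the empty slot, about 1 cm clear and within about 1 mm in the camera check.

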